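Draw the rolling pin out from under the riser shelf

ROBOT

A 6-joint arm with a two-finger parallel gripper is mounted at the origin on the work surface. World frame = base frame: x ahead of the robot, y to its left, z up, the work surface at z = 0. Lengths are in m, angles in rad, forces in N, time in s.
With the tool pointing down it reaches from about 0.425 to 0.95 m from the base axis. Payload 14.7 kg.
Tool frame: the origin (TCP) lies between the finger pads; the fingertips stand 11 mm ahead of it and the grasp point (between the pads) lies 8 mm behind it; z points along the fingers, y is the direction in which the jaws open and shut (so a half turn about z gives the same grasp; the last joint's range is limited). The gripper opens to 85 mm and grips with 20 to 120 N. Pads are 22 mm wide; open, the fingers measure 114 mm over their backs; the gripper's body (76 mm by 85 mm) begins 54 mm behind the grasp point. The pads swing forward as they close: fully open they stand 13 mm farther back than shut.
Start: joints at [-1.196, 0.48, 1.596, -0, 1.065, -0.047], TCP at [0.266, -0.593, 0.242] pointing down, gripper open.
Joint ranges: [-2.75, 2.75], [-0.82, 2.05], [0.23, 2.67], [-1.56, 4.7], [0.09, 2.69], [-2.92, 2.92]. Speed limits (rad/s): [1.89, 1.89, 2.39, 3.01, 3.01, 3.01].

INTERFACE

Orientations are given as a unit quaternion [x, y, z, w].
In Python, from bench import ctrl gives the robot as it stands. The module is installed in compiled form; this text tells all that it offers.
- The arm moves only by the tool apply_moves, never from a script. Its argument "motion" is a list of rows, each a list of 7 numbers: the shift along the world's x, y, z in mm, then the turn, a rotation vector about the world's x, y, z in rad, then the opening, from 0 (shut) to 1 (fully open). A call has exactly 8 rows; each row is the pose to reach, as a shift and turn from the pose measured when the call began; what a row does not reach only later rows make up. A row lasts 1/12 s, in which the tool goes at most 41.7 mm and 7.16 degrees, less where a joint would pass 70% of its speed; a pose out of reach is approached as far as the arm can. A call with a gripper value outside its range is refused whole. The fingers move at their own pace and stop on an object; the grip force is fixed at half the most. Time passes only in rows, so rows that repeat a pose let the fingers close, or fill a call up. It gives the time, the measured TCP pose, the force and the opening at its end, in the units of the state.
- ctrl.get_obs(): the state, without advancing time (a new reading comes with each control period).
- ctrl.capture(name): name is "side" or "top"; returns a dict with "image" (400x640x3 uint8, red, green, blue), "fx", "fy", "cx", "cy" (pixels), "cam_to_world" (4x4, takes a point from camera to world coordinates). Camera axes: x right, y up, looking along -z (the intrinsics and any distortion apply to the point x, -y, -z); pixel columns grow to the right and rows downward; lengths in m; the calibration is good to about 2 mm. A picture is of the moment at which its call begins. There is no depth.
- ctrl.close_job(): hands the job in, once; it reports no verdict.
The state is a dict: "t": time; "joint_positions": joint angles; "joint_velocities": joint speeds; "tau": joint torques, N m; "tcp_pos": TCP position; "tcp_rot": TCP orientation; "contact_force": force on the tool from outside, world axes, zero at the start; "ft_torque": the same for the moment, N m; "gripper_width": finger opening in m.
Only numpy, scipy, OpenCV 4.12 (cv2) and the standard library are available. Lean on these libraries where they do the work, as an engineer would, in place of code of your own. Each camera call takes 0.05 s, during which the arm holds its last target.

TASK

Turn the lazy Susan, which has an upright peg to turn it by, until it clicks into its stop, so that the rolling pin lying on it points out from under the shelf towards the rail. Then grip the pin, tilt its far end up over the rail and draw it out diagonally through the gap between shelf and rail without forcing it against either, leaving the lazy Susan in its click and the mug, jar and pepper mill where they are. Finish while still holding the pin up still in the gripper, clear of everything, with both its ends at least 4 cm higher than the rail.

Things in the scene. Friction and masses are not known exactly. Their poses are not given: they have to be found in the camera images.
- riser: Fixed cream riser. Origin: on the worktop (z 0), on the lazy Susan's axis; x points from shelf to rail, about to the robot's left; z up. Shelf: level board 16 mm thick, underside 98 mm above the worktop, over x -220 to -70, y -230 to 230 mm, a panel at each end. Rail along y at x 190 mm. Between shelf and rail it is open above.
- shelf_edge (a point): Middle of the lower edge of the shelf that faces the rail: 98 mm above the worktop, at x = -70, y = 0 mm in the riser's frame. The pin's rear end lies under the shelf. The clear gap from here to the rail is 254 mm, less than the pin's length.
- rail_mid (a point): Middle of the rail's top, 145 mm above the worktop, at x = 190, y = 0 mm in the riser's frame. The rail is three level steel bars 12 mm thick, one above the other (the pin does not fit between or below), from y = -222 to 222 mm, with a post at each end.
- carousel: Lazy Susan: wooden disc 370 mm wide, top 20 mm above the worktop. Origin on its axis, on the worktop; x along the pin's cradle, whose middle is at x 0, y 80 mm. It turns about z, light friction, stays where left. Click stop: x axis parallel to the riser's x; a sprung ball pulls in from 0.03 rad and takes a few N at the peg. Starts 0.9 to 1.45 rad counter-clockwise of it; can overshoot.
- peg_top (a point): Top of the lazy Susan's upright round wooden turning peg: 20 mm thick, 90 mm tall, standing on the disc, top 110 mm above the worktop, 130 mm from the axis. In the click it is at x = 83.6, y = -99.6 mm in the riser's frame.
- pin_center (a point): Middle of the loose wooden rolling pin's axis, x along the pin. Barrel 36 mm thick, 200 long; each end a handle 22 thick, 55 long: 310 mm in all, 0.18 to 0.35 kg, balanced here. It lies level, axis 52 mm above the worktop, in two cradle blocks 14 mm long, 60 mm either side of its middle, cheeks up to 42 mm above the worktop; between them it is free down to the disc.
- pin_end_a (a point): The pin's end (at +x of the pin, 155 mm from its centre) that points to the rail when the lazy Susan is in its click.
- pin_end_b (a point): The pin's other end (155 mm from its centre), which is under the shelf when the lazy Susan is in its click.
- mug: Bystander: white mug, 80 mm wide, 95 mm tall, with a handle; origin at the centre of its underside.
- jar: Bystander: glass jar with steel lid, 70 mm wide, 110 mm tall; origin at the centre of its underside.
- mill: Bystander: dark wooden pepper mill, 56 mm wide, 165 mm tall; origin at the centre of its underside.

How it is judged:
By the outcome, as a careful person would: the job done as asked, in the order asked, and still so for the second after the job is handed in, while the arm keeps its last pose, push and grip.
It also fails if it takes over 54 s, if anything falls off the work surface, if the arm or the gripper's body presses on something with over 40 N, if the wrist force passes 120 N, or if a joint passes its speed limit or range.

## Working session

There is one attempt and no reset: what is moved stays moved. The work goes in short steps, Python scripts to look and compute and a tool call to move; the robot and the scene stay as the last step left them, time stands still between calls to the robot, and variables do not carry over. Pictures are saved under pics/ and viewed, and the job is handed in when it is done.

Besides the shell and the picture viewer there is one more tool, called after ">>>" as name([rows], argument=value, ...), one row to a line, values as JSON. apply_moves: Moves the arm, as the interface text tells. Its arguments: {"type":"object","properties":{"motion":{"type":"array","items":{"type":"array","items":{"type":"number"}}}},"required":["motion"]}

```bash
mkdir -p pics; python3 - <<'E'
from bench import ctrl
import cv2,numpy as np
for n in("side","top"):
    c=ctrl.capture(n); cv2.imwrite(f"pics/{n}0.png",c["image"][:,:,::-1])
    print(n,{k:(np.round(v,4).tolist() if k!="image" else 0) for k,v in c.items()})
print(ctrl.get_obs())
E
ls
```

```text
side {'image': 0, 'fx': 377.1766, 'fy': 377.1766, 'cx': 318.3363, 'cy': 196.1841, 'cam_to_world': [[0.9949, 0.0619, -0.0792, 0.5104], [-0.1004, 0.6431, -0.7591, -0.823], [0.004, 0.7633, 0.6461, 0.7608], [0.0, 0.0, 0.0, 1.0]]}
top {'image': 0, 'fx': 451.8386, 'fy': 451.8386, 'cx': 324.5328, 'cy': 185.5671, 'cam_to_world': [[0.0079, 0.9961, -0.0878, 0.4222], [-1.0, 0.0083, 0.0034, -0.0479], [0.0041, 0.0878, 0.9961, 1.6488], [0.0, 0.0, 0.0, 1.0]]}
{'t': 0.1, 'joint_positions': array([-1.19561365e+00,  4.80792391e-01,  1.59681383e+00, -1.36570300e-07,
        1.06507284e+00, -4.65853776e-02]), 'joint_velocities': array([-2.13028237e-06, -2.02793029e-03, -2.03525992e-03, -1.32748261e-03,
       -1.68930251e-04,  5.62083316e-05]), 'tau': array([ 1.14868581e-03, -9.52258301e+01, -4.31039464e+01, -2.20225672e-05,
        5.20052781e-03,  4.11921940e-05]), 'tcp_pos': array([ 0.26599208, -0.59269843,  0.24172034]), 'tcp_rot': array([ 9.77846097e-01,  2.09324425e-01, -8.89060694e-05, -5.35881818e-04]), 'contact_force': array([ 0.05282688,  0.3171454 , -0.292408  ]), 'ft_torque': array([ 0.03231274, -0.00983313, -0.02794116]), 'gripper_width': 0.08524876279665602}
pics
```

View pics/side0.png

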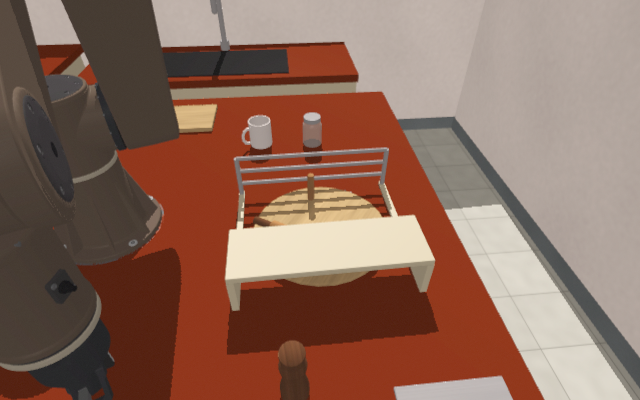

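View pics/top0.png

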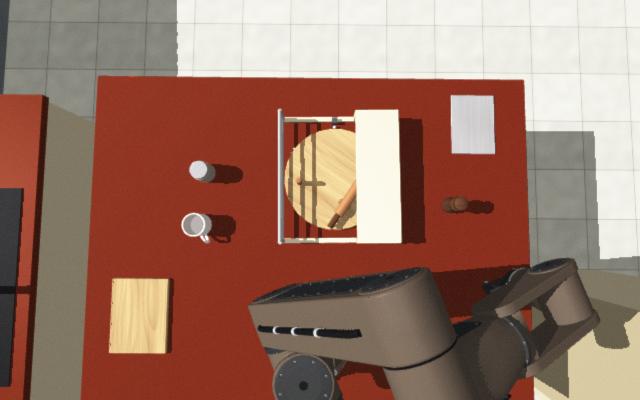

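Shelf is on the right and rail on the left in the top view. The peg is near (299,181), the visible pin end a near (333,222), the mug at (196,224), the jar at (202,171) and the mill at (457,204). I'll enlarge this to pick features.

```bash
cat > h.py <<'E'
import cv2,numpy as np
from bench import ctrl
def ray(c,u,v):
    M=np.array(c["cam_to_world"]);d=np.array([(u-c["cx"])/c["fx"],-(v-c["cy"])/c["fy"],-1.])
    return M[:3,3],M[:3,:3]@d
def onz(c,u,v,z):
    o,d=ray(c,u,v);return o+d*(z-o[2])/d[2]
def proj(c,p):
    M=np.array(c["cam_to_world"]);q=M[:3,:3].T@(np.array(p)-M[:3,3])
    return c["cx"]-c["fx"]*q[0]/q[2], c["cy"]+c["fy"]*q[1]/q[2]
def crop(c,x0,y0,x1,y1,s,name):
    im=cv2.resize(c["image"][y0:y1,x0:x1,::-1],None,fx=s,fy=s,interpolation=cv2.INTER_CUBIC);cv2.imwrite("pics/"+name,im)
E
python3 - <<'E'
from h import *
c=ctrl.capture("top");crop(c,260,95,420,255,5*0.74,"t1.png")
c=ctrl.capture("side");crop(c,220,135,440,320,3.2,"s1.png")
E
```

```text
(no output)
```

View pics/t1.png

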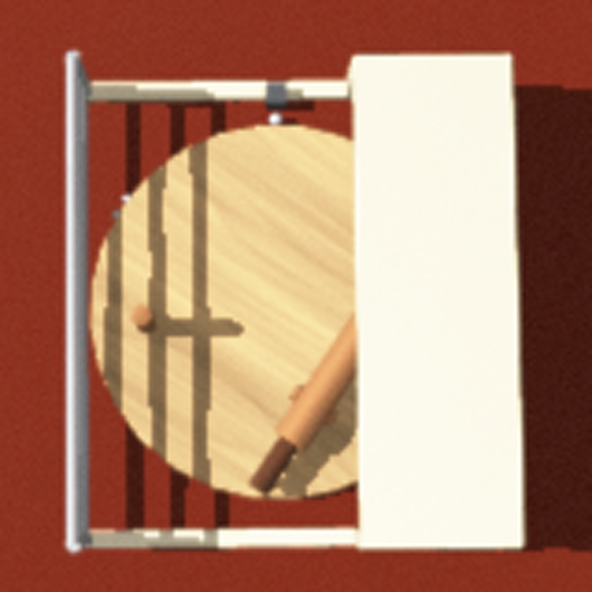

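View pics/s1.png

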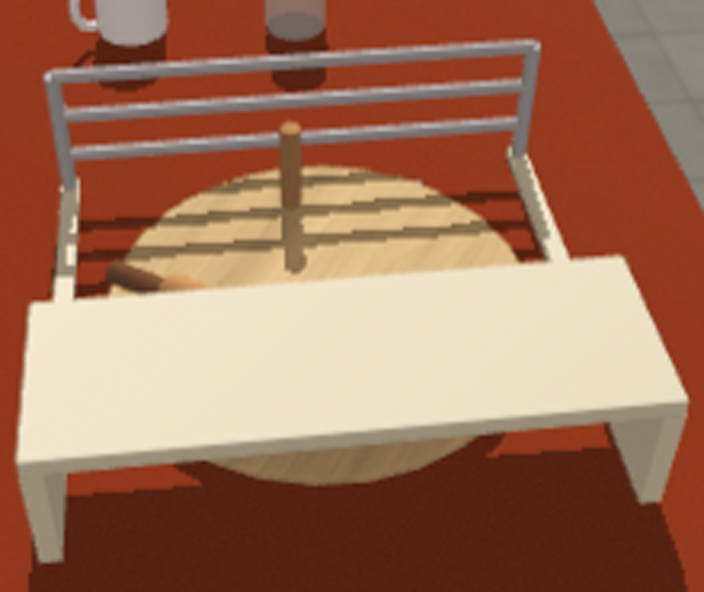

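The crops show the shelf top, rail top bar, peg top at crop (144,318), and pin end a at crop (262,488). Next I fit them with masks.

```bash
cat > m.py <<'E'
from h import *
from scipy.optimize import least_squares
c=ctrl.capture("top");im=c["image"].astype(int);R,G,B=im[...,0],im[...,1],im[...,2]
# shelf
m=((R>235)&(G>230)&(B>205)).astype(np.uint8); m[:, :345]=0;m[:,410:]=0;m[:100]=0;m[250:]=0
cn=max(cv2.findContours(m,0,1)[0],key=cv2.contourArea)
W=np.array([onz(c,u,v,.114)[:2] for u,v in cn[:,0,:]],np.float32)
rect=cv2.minAreaRect(W);print("shelf rect c,size,ang",rect, cv2.contourArea(cn))
hull=cv2.approxPolyDP(cn,4,True)[:,0];print(hull.tolist());print([onz(c,u,v,.114)[:2].round(4).tolist() for u,v in hull])
# rail : column-wise bright grey
rows=[]
for v in range(114,240):
    r=im[v,270:292]; g=(np.abs(r[:,0]-r[:,2])<40)&(r.sum(1)>300)
    u=np.nonzero(g)[0]
    if len(u) and len(u)<6: rows.append((270+u.mean(),v))
rows=np.array(rows);P=np.array([onz(c,u,v,.145)[:2] for u,v in rows])
l=cv2.fitLine(P.astype(np.float32),cv2.DIST_HUBER,0,.01,.01).ravel();print("rail dir/pt",l,len(rows),P[:,0].min(),P[:,0].max())
# disc edge
hsv=cv2.cvtColor(c["image"],cv2.COLOR_RGB2HSV)
wood=((G-B>25)&(G>80)&(R-G<75)&(G>0.55*R)).astype(np.uint8); wood[:, :282]=0;wood[:,355:]=0;wood[:126]=0;wood[236:]=0
wood=cv2.morphologyEx(wood,cv2.MORPH_CLOSE,np.ones((5,5)))
cn=max(cv2.findContours(wood,0,1)[0],key=cv2.contourArea)[:,0]
cn=cn[cn[:,0]<351]
D=np.array([onz(c,u,v,.02)[:2] for u,v in cn])
f=lambda p:np.hypot(D[:,0]-p[0],D[:,1]-p[1])-.184
s=least_squares(f,[.43,-.08],loss="soft_l1",f_scale=.003);print("disc",s.x,np.abs(s.fun).mean())
E
python3 m.py
python3 - <<'E'
from h import *
c=ctrl.capture("top");x=lambda u,v:(260+u/3.7,95+v/3.7)
u,v=x(144,317);print("peg",onz(c,u,v,.11))
for p in((262,487),(290,442),):
  u,v=x(*p);print("pin",onz(c,u,v,.055))
for n,p in(("railfar",(72,54)),("railnear",(73,547))):
  u,v=x(*p);print(n,onz(c,u,v,.145))
E
```

```text
shelf rect c,size,ang ((0.5949244499206543, -0.21802327036857605), (0.18578796088695526, 0.45592477917671204), 89.61471557617188) 5604.0
[[356, 110], [358, 237], [345, 241], [399, 242], [397, 110]]
[[0.821, -0.16], [0.3841, -0.1676], [0.3704, -0.1237], [0.3684, -0.306], [0.8223, -0.3021]]
rail dir/pt [0.9998623  0.01659501 0.6400403  0.09708352] 72 0.5219980477084185 0.7968351959699107
disc [ 0.59228417 -0.09122288] 0.0012300584745606794
peg [0.57395346 0.03457097 0.11      ]
pin [ 0.41813453 -0.07658411  0.055     ]
pin [ 0.46099933 -0.10294771  0.055     ]
railfar [0.81205115 0.10177024 0.145     ]
railnear [0.36368944 0.09338922 0.145     ]
```

>>> apply_moves([
  [15,30,10,0,0,0.1,1],
  [32,66,20,0,0,0.2,1],
  [50,102,30,0,0,0.3,1],
  [68,138,40,0,0,0.4,1],
  [86,174,40,0,0,0.5,1],
  [103,210,40,0,0,0.6,1],
  [120,246,40,0,0,0.7,1],
  [138,282,40,0,0,0.8,1],
])

```text
t: 0.97
tcp_pos: [0.4044, -0.3091, 0.2823]
tcp_rot: [0.818, 0.575, -0.0, 0.0]
contact_force: [1.5, -1.6, -0.3]
gripper_width: 0.0856
```

>>> apply_moves([
  [17,36,0,0,0,0.1,1],
  [35,72,0,0,0,0.2,1],
  [53,108,0,0,0,0.3,1],
  [71,144,0,0,0,0.4,1],
  [88,180,0,0,0,0.49,1],
  [106,216,0,0,0,0.49,1],
  [124,252,0,0,0,0.49,1],
  [141,287,0,0,0,0.49,1],
])

```text
t: 1.63
tcp_pos: [0.546, -0.02, 0.2825]
tcp_rot: [0.654, 0.757, 0.0, 0.0]
contact_force: [2.1, -1.5, -0.5]
gripper_width: 0.086
```

```bash
python3 - <<'E'
from h import *
c=ctrl.capture("side");crop(c,220,80,440,320,2.4,"s2.png");crop(c,180,60,460,320,2.2,"s2.png")
t=ctrl.capture("top");crop(t,230,95,420,255,3.7,"t2.png")
s=ctrl.get_obs();print(s["tcp_pos"],s["joint_positions"])
# side ray of peg top at z .11
print(onz(c,310.6,175.3,.11), proj(c,[.574,.0346,.11]))
E
```

```text
[ 0.54732756 -0.01758068  0.28231235] [-8.81487509e-02  2.95655071e-01  1.78519486e+00  1.18050198e-03
  1.05957893e+00 -2.38411993e-01]
[0.57743609 0.03579182 0.11      ] (np.float64(309.43571210673014), np.float64(175.62017544426732))
```

View pics/s2.png

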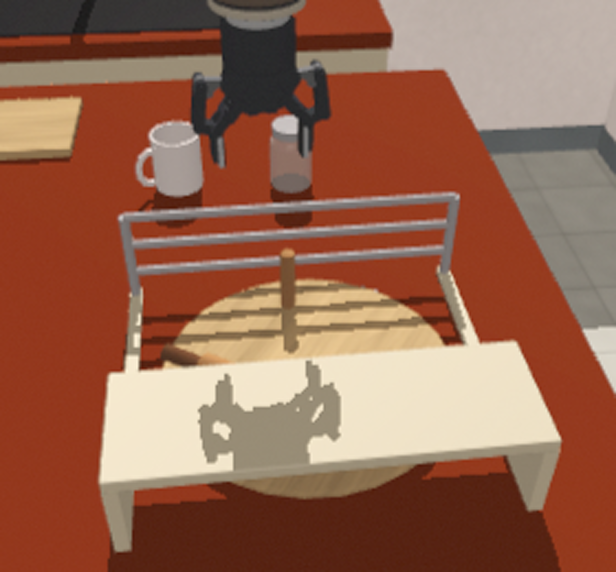

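The gripper is above the disc, just short of the peg, which shows at side crop (288,253). Next I move over it and go down around it.

>>> apply_moves([
  [14,26,0,0,0,0,1],
  [28,52,0,0,0,0,1],
  [28,52,-35,0,0,0,1],
  [28,52,-70,0,0,0,1],
  [28,52,-105,0,0,0,1],
  [28,52,-135,0,0,0,1],
  [28,52,-145,0,0,0,1],
  [28,52,-145,0,0,0,1],
])

```text
t: 2.4
tcp_pos: [0.5737, 0.0341, 0.1351]
tcp_rot: [0.652, 0.758, -0.001, -0.002]
contact_force: [-0.3, -0.1, -0.2]
gripper_width: 0.0852
```

```bash
python3 - <<'E'
from h import *
c=ctrl.capture("side");crop(c,220,80,440,300,2.7,"s3.png")
t=ctrl.capture("top");crop(t,230,95,420,255,3.7,"t3.png")
s=ctrl.get_obs();print(s["tcp_pos"],s["contact_force"])
E
```

```text
[0.57593039 0.03420997 0.13834176] [-0.57742701 -0.24471241  0.45330435]
```

View pics/s3.png

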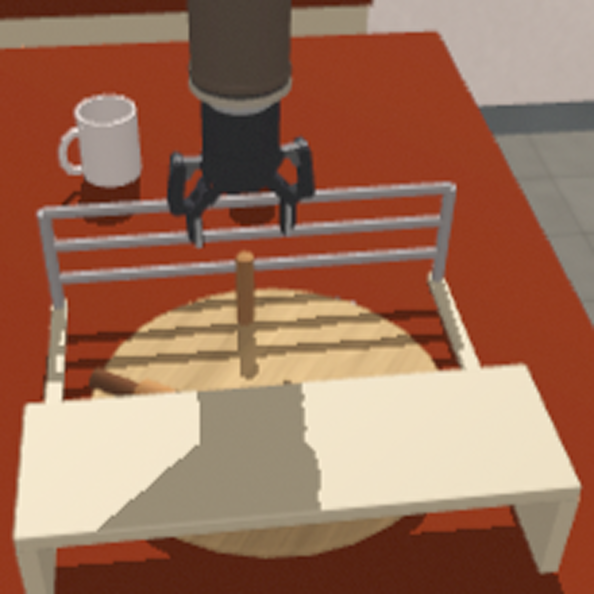

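The fingers straddle the peg top (crop 245,258). Now down, then close.

>>> apply_moves([
  [0,1,-25,0,0,0,1],
  [0,1,-48,0,0,0,1],
  [0,1,-48,0,0,0,1],
  [0,1,-48,0,0,0,0],
  [0,1,-48,0,0,0,0],
  [0,1,-48,0,0,0,0],
  [0,1,-48,0,0,0,0],
  [0,1,-48,0,0,0,0],
])

```text
t: 3.17
tcp_pos: [0.5765, 0.0352, 0.0914]
tcp_rot: [0.652, 0.758, 0.001, 0.001]
contact_force: [-0.4, 0.8, -0.3]
gripper_width: 0.0253
```

```bash
python3 - <<'E'
from h import *
c=ctrl.capture("side");crop(c,220,80,440,300,2.7,"s4.png")
s=ctrl.get_obs();print(s["tcp_pos"],s["contact_force"],s["gripper_width"])
E
```

```text
[0.57646984 0.03522705 0.09128682] [ 1.62398687  1.65568174 27.22607934] 0.018762123155126195
```

View pics/s4.png

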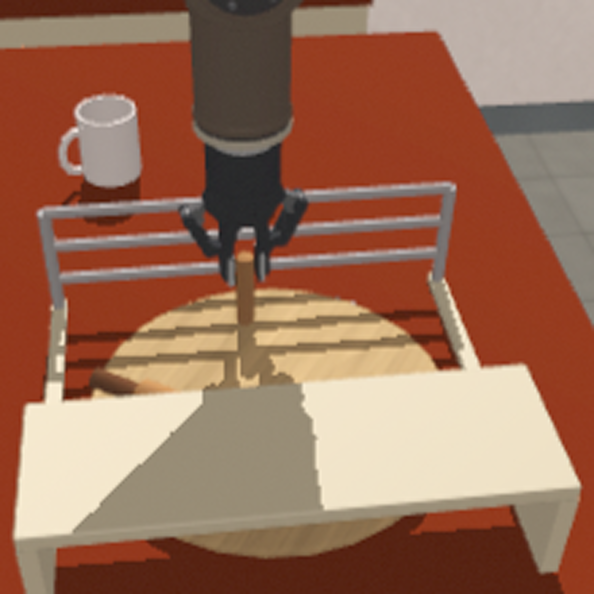

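```bash
python3 - <<'E'
from h import *
A=np.array([.5915,-.0918]);p=ctrl.get_obs()["tcp_pos"][:2]
for f in (.02,.06,.12,.19,.26,.33,.4,.45,.98):
    c,s=np.cos(-f),np.sin(-f);q=A+np.array([[c,-s],[s,c]])@(p-A);print(f,((q-p)*1000).round(1))
E
```

```text
0.02 [2.5 0.3]
0.06 [7.6 0.7]
0.12 [15.3  0.9]
0.19 [24.3  0.6]
0.26 [33.2 -0.4]
0.33 [42. -2.]
0.4 [50.7 -4.2]
0.45 [56.7 -6.1]
0.98 [112.2 -43.8]
```

>>> apply_moves([
  [2.5,0.3,0,0,0,-0.02,0],
  [7.6,0.7,0,0,0,-0.06,0],
  [15.3,0.9,0,0,0,-0.12,0],
  [24.3,0.6,0,0,0,-0.19,0],
  [33.2,-0.4,0,0,0,-0.26,0],
  [42,-2,0,0,0,-0.33,0],
  [50.7,-4.2,0,0,0,-0.4,0],
  [56.7,-6.1,0,0,0,-0.45,0],
])

```text
t: 3.88
tcp_pos: [0.634, 0.0291, 0.0915]
tcp_rot: [0.806, 0.591, 0.001, 0.001]
contact_force: [-0.5, 0.2, 1.3]
gripper_width: 0.0182
```

```bash
python3 - <<'E'
from h import *
s=ctrl.get_obs();print(s["tcp_pos"],s["contact_force"],s["gripper_width"],s["tcp_rot"])
A=np.array([.5915,-.0918]);p=s["tcp_pos"][:2]
d=p-A;x=d@[-.0172,.99985];y=d@[-.99985,-.0172];print(np.hypot(x,y),np.arctan2(y,x)+.8725)
for f in (.07,.14,.2,.26,.32,.38,.43,.46,.48,.5):
    c,s=np.cos(-f),np.sin(-f);q=A+np.array([[c,-s],[s,c]])@(p-A);print(f,((q-p)*1000).round(1))
E
```

```text
[0.63401519 0.02906966 0.0915103 ] [-0.50659815  0.19225424  1.28398433] 0.01819150389923318 [0.80631919 0.5914774  0.00139748 0.00137679]
0.12812863724919615 0.5170713921375777
0.07 [ 8.3 -3.3]
0.14 [16.5 -7.1]
0.2 [ 23.2 -10.9]
0.26 [ 29.6 -15. ]
0.32 [ 35.9 -19.5]
0.38 [ 41.8 -24.4]
0.43 [ 46.5 -28.7]
0.46 [ 49.2 -31.4]
0.48 [ 51.  -33.3]
0.5 [ 52.7 -35.2]
```

Excellent tracking with low forces. Continuing to near the click.

>>> apply_moves([
  [8.3,-3.3,0,0,0,-0.07,0],
  [16.5,-7.1,0,0,0,-0.14,0],
  [23.2,-10.9,0,0,0,-0.2,0],
  [29.6,-15,0,0,0,-0.26,0],
  [35.9,-19.5,0,0,0,-0.32,0],
  [41.8,-24.4,0,0,0,-0.38,0],
  [46.5,-28.7,0,0,0,-0.43,0],
  [49.2,-31.4,0,0,0,-0.46,0],
])

```text
t: 4.55
tcp_pos: [0.6814, -0.0004, 0.0915]
tcp_rot: [0.921, 0.39, -0.0, -0.001]
contact_force: [-7.3, 10.5, 7.2]
gripper_width: 0.0181
```

```bash
cat > d.py <<'E'
from h import *
s=ctrl.get_obs();print(s["tcp_pos"],s["contact_force"],s["ft_torque"],s["gripper_width"])
A=np.array([.5915,-.0918]);p=s["tcp_pos"][:2]
d=p-A;x=d@[-.0172,.99985];y=d@[-.99985,-.0172];print(np.hypot(x,y),np.arctan2(y,x)+.8725)
for f in (.01,.02,.03,.04,.05,.06,.08):
    c,s=np.cos(-f),np.sin(-f);q=A+np.array([[c,-s],[s,c]])@(p-A);print(f,((q-p)*1000).round(1))
E
python3 d.py
```

```text
[ 6.81403534e-01 -3.90265198e-04  9.14557613e-02] [-7.28618718 10.47008643  7.24114621] [1.54603204 0.77359342 0.35823479] 0.018079275598966854
0.1282120006313426 0.07820793296323303
0.01 [ 0.9 -0.9]
0.02 [ 1.8 -1.8]
0.03 [ 2.7 -2.7]
0.04 [ 3.6 -3.7]
0.05 [ 4.5 -4.6]
0.06 [ 5.3 -5.6]
0.08 [ 7.  -7.5]
```

```bash
python3 - <<'E'
from h import *
c=ctrl.capture("side");crop(c,220,80,440,300,2.7,"s5.png")
t=ctrl.capture("top");crop(t,260,95,420,255,3.7,"t5.png")
E
python3 d.py | head -2
```

```text
[ 0.683273   -0.00222874  0.09154637] [ 1.83734713 -1.46302664 -1.43391288] [-0.18353321 -0.12822677 -0.05319759] 0.018319056947209686
0.12823894073259584 0.057760348095521996
```

View pics/s5.png

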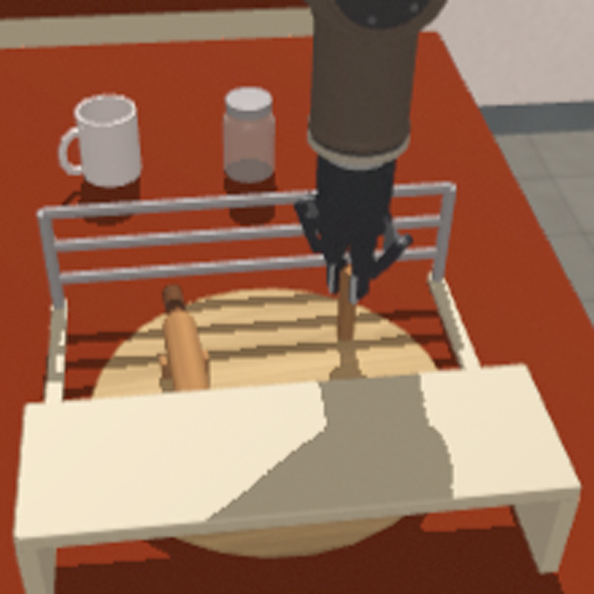

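View pics/t5.png

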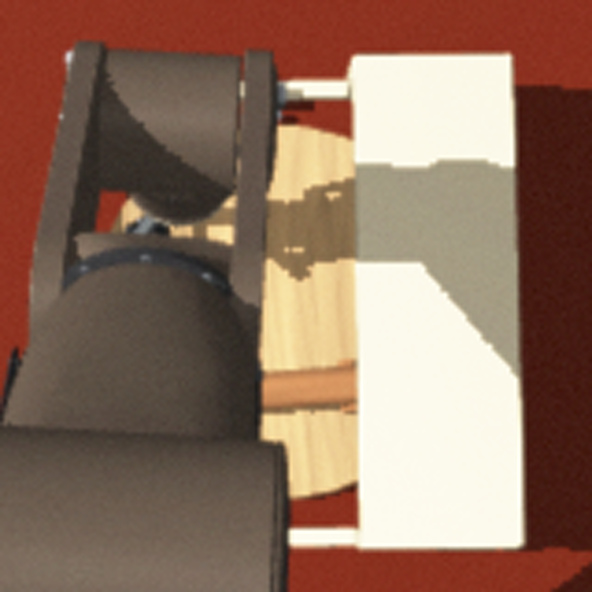

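The pin is nearly aligned (pin axis at top crop about (310,390)), with roughly 0.05 rad to go. Now the slow final part.

>>> apply_moves([
  [0.9,-0.9,0,0,0,-0.01,0],
  [1.8,-1.8,0,0,0,-0.02,0],
  [2.4,-2.4,0,0,0,-0.027,0],
  [3.1,-3.1,0,0,0,-0.034,0],
  [3.7,-3.8,0,0,0,-0.041,0],
  [4.2,-4.3,0,0,0,-0.047,0],
  [4.2,-4.3,0,0,0,-0.047,0],
  [4.2,-4.3,0,0,0,-0.047,0],
])

```text
t: 5.32
tcp_pos: [0.6877, -0.007, 0.0915]
tcp_rot: [0.929, 0.37, 0.001, 0.002]
contact_force: [1.1, -4.7, -0.6]
gripper_width: 0.0181
```

```bash
python3 d.py
```

```text
[ 0.68774503 -0.00699075  0.09153044] [ 1.12739622 -4.67619605 -0.64970045] [-0.59014751  0.04340423 -0.14002241] 0.018057716184917433
0.12827956987881742 0.006822593963096812
0.01 [ 0.8 -1. ]
0.02 [ 1.7 -1.9]
0.03 [ 2.5 -2.9]
0.04 [ 3.3 -3.9]
0.05 [ 4.1 -4.9]
0.06 [ 4.9 -5.9]
0.08 [ 6.5 -8. ]
```

The force is pulling forward, so the detent is drawing in. I'll release and rise.

>>> apply_moves([
  [0.4,-0.5,0,0,0,-0.005,0],
  [0.4,-0.5,0,0,0,-0.005,0.5],
  [0.4,-0.5,0,0,0,-0.005,0.5],
  [0.4,-0.5,0,0,0,-0.005,0.6],
  [0.4,-0.5,0,0,0,-0.005,0.6],
  [0.4,-0.5,20,0,0,-0.005,0.6],
  [0.4,-0.5,50,0,0,-0.005,0.6],
  [0.4,-0.5,85,0,0,-0.005,0.6],
])

```text
t: 5.98
tcp_pos: [0.6869, -0.0073, 0.1759]
tcp_rot: [0.93, 0.367, -0.001, 0.001]
contact_force: [0.9, 0.1, 0.4]
gripper_width: 0.0512
```

>>> apply_moves([
  [0,0,35,0,0,0,1],
  [-5,0,70,0,0,0.1,1],
  [-30,0,80,0,0,0.2,1],
  [-70,0,80,0,0,0.3,1],
  [-110,0,80,0,0,0.4,1],
  [-145,-10,80,0,0,0.5,1],
  [-160,-20,80,0,0,0.6,1],
  [-170,-30,80,0,0,0.7,1],
])

```text
t: 6.65
tcp_pos: [0.5145, -0.0373, 0.2563]
tcp_rot: [0.746, 0.666, -0.0, 0.001]
contact_force: [0.6, -0.0, -0.2]
gripper_width: 0.0852
```

```bash
python3 - <<'E'
from h import *
c=ctrl.capture("side");crop(c,220,80,440,300,2.7,"s6.png")
t=ctrl.capture("top");crop(t,260,95,420,255,3.7,"t6.png")
s=ctrl.get_obs();print(s["tcp_pos"],s["tcp_rot"],s["joint_positions"])
E
```

```text
[ 0.5155595  -0.0381393   0.25637261] [ 7.46989924e-01  6.64833935e-01 -1.25402061e-04  1.36953379e-03] [-0.1311026   0.27804518  1.88266619 -0.00238605  0.97897367 -0.0135217 ]
```

View pics/s6.png

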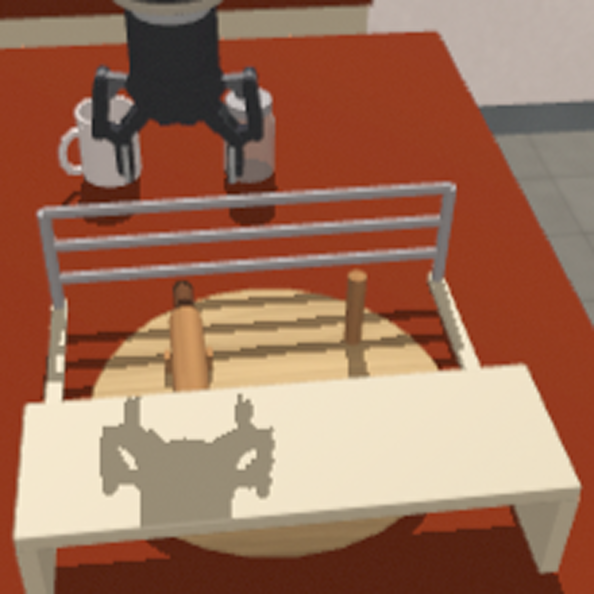

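View pics/t6.png

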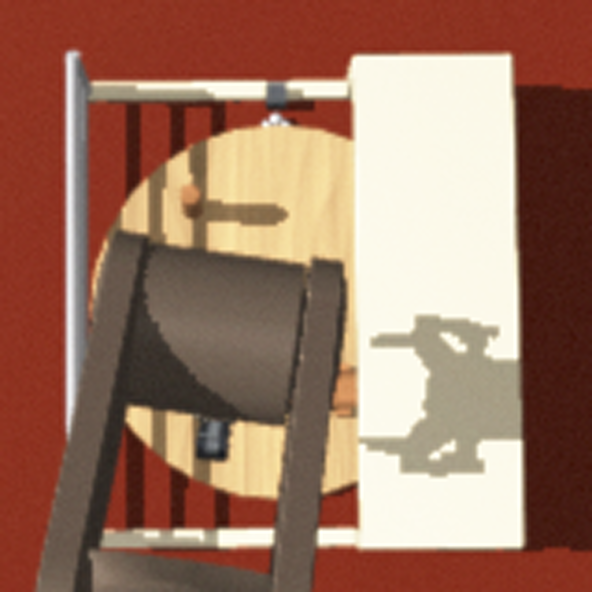

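The two click detent parts now meet at top crop (275,120). The peg is at top crop (190,192), and pin end a is at side crop (183,287). Next I check these against the predicted click pose.

```bash
cat > chk.py <<'E'
from h import *
c=ctrl.capture("side");t=ctrl.capture("top")
A=np.array([.5915,-.0918]);ex=np.array([-.0172,.99985]);ey=np.array([-.99985,-.0172])
W=lambda x,y,z:np.r_[A+x*ex+y*ey,z]
P=W(.0836,-.0996,.11)
f=lambda q,x0,y0,s:((np.array(q)-[x0,y0])*s).round(1)
print("peg pred side crop",f(proj(c,P),220,80,2.7),"top crop",f(proj(t,P),260,95,3.7),P)
for x in(.155,.1,.0): print(x,"pin side crop",f(proj(c,W(x,.08,.052)),220,80,2.7))
print("peg meas top",onz(t,260+190/3.7,95+192/3.7,.11),"side",onz(c,220+357/2.7,80+275/2.7,.11))
# pin axis in the side view: barrel colour
im=cv2.cvtColor(c["image"],cv2.COLOR_RGB2HSV)[80:300,220:440]
rgb=c["image"][80:300,220:440].astype(int)
for r in range(110,144,3):
    m=[u for u in range(55,85) if (rgb[r,u,0]-rgb[r,u,2]>45 and 60<rgb[r,u,1]<150 and rgb[r,u,1]<.78*rgb[r,u,0] and rgb[r,u,1]>.45*rgb[r,u,0])]
    if m: print(r,m[0],m[-1],onz(c,220+(m[0]+m[-1])/2,80+r,.06)[:2].round(4))
E
python3 chk.py
```

```text
peg pred side crop [356.1 275.6] top crop [189.7 193.7] [ 0.68964714 -0.00649942  0.11      ]
0.155 pin side crop [181.5 288.6]
0.1 pin side crop [184.3 320.6]
0.0 pin side crop [190.1 385.8]
peg meas top [ 0.6912275  -0.00672826  0.11      ] side [ 0.69077585 -0.00554164  0.11      ]
110 65 77 [0.5193 0.0361]
113 65 71 [0.5101 0.0232]
116 59 73 [0.5038 0.0103]
119 63 74 [ 0.5104 -0.0037]
122 62 75 [ 0.5099 -0.0167]
125 63 74 [ 0.5094 -0.0295]
128 63 75 [ 0.5103 -0.0421]
131 60 78 [ 0.5097 -0.0544]
134 61 78 [ 0.5106 -0.0667]
137 61 77 [ 0.5088 -0.0784]
140 64 77 [ 0.5123 -0.0905]
143 64 76 [ 0.5104 -0.1018]
```

The click pose is confirmed to about 1.5 mm: the pin lies at x≈0.510 as predicted. Next, the approach to the grasp 30 mm forward of the pin's middle.

>>> apply_moves([
  [-2,-12,0,0,0,0.07,1],
  [-5,-25,-10,0,0,0.133,1],
  [-5,-25,-45,0,0,0.133,1],
  [-5,-25,-80,0,0,0.133,1],
  [-5,-25,-115,0,0,0.133,1],
  [-5,-25,-140,0,0,0.133,1],
  [-5,-25,-150,0,0,0.133,1],
  [-5,-25,-150,0,0,0.133,1],
])

```text
t: 7.52
tcp_pos: [0.5119, -0.0618, 0.1041]
tcp_rot: [0.704, 0.71, -0.001, -0.0]
contact_force: [-0.4, -0.2, -0.1]
gripper_width: 0.0856
```

```bash
python3 - <<'E'
from h import *
c=ctrl.capture("side");crop(c,220,80,440,300,2.7,"s7.png")
s=ctrl.get_obs();print(s["tcp_pos"],s["tcp_rot"],s["joint_positions"])
E
```

```text
[ 0.51275976 -0.0619891   0.10575538] [ 7.03737463e-01  7.10459607e-01 -2.94093140e-05  8.54108924e-04] [-1.78296830e-01  4.87101673e-01  2.02457578e+00 -1.72851432e-03
  6.28541649e-01 -1.86405943e-01]
```

View pics/s7.png

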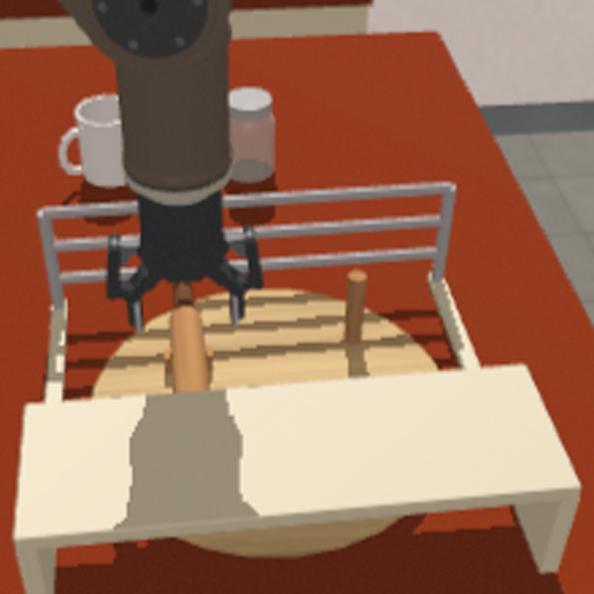

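Jaws straddle the pin (finger tips at crop 138 and 237, pin at about 188). Now down and grip.

>>> apply_moves([
  [-2,-1,-25,0,0,0.008,1],
  [-2,-1,-48,0,0,0.008,1],
  [-2,-1,-60,0,0,0.008,1],
  [-2,-1,-60,0,0,0.008,1],
  [-2,-1,-60,0,0,0.008,0.6],
  [-2,-1,-60,0,0,0.008,0.3],
  [-2,-1,-60,0,0,0.008,0],
  [-2,-1,-60,0,0,0.008,0],
])

```text
t: 8.23
tcp_pos: [0.5116, -0.0631, 0.047]
tcp_rot: [0.701, 0.713, 0.001, 0.002]
contact_force: [0.3, 0.0, -0.9]
gripper_width: 0.0385
```

>>> apply_moves([
  [0,0,0,0,0,0,0],
  [0,0,0,0,0,0,0],
  [0,0,0,0,0,0,0],
  [0,0,0,0,0,0,0],
  [0,0,0,0,0,0,0],
  [0,0,0,0,0,0,0],
  [0,0,0,0,0,0,0],
  [0,0,0,0,0,0,0],
])

```text
t: 8.9
tcp_pos: [0.5119, -0.0631, 0.0472]
tcp_rot: [0.701, 0.713, 0.001, 0.002]
contact_force: [-0.2, 0.7, 6.7]
gripper_width: 0.0345
```

```bash
python3 - <<'E'
from h import *
c=ctrl.capture("side");crop(c,220,80,440,300,2.7,"s8.png")
s=ctrl.get_obs();print(s["tcp_pos"],s["tcp_rot"],s["contact_force"],s["ft_torque"],s["gripper_width"])
E
```

```text
[ 0.51184258 -0.06313044  0.04720796] [7.00924471e-01 7.13232764e-01 6.67964881e-04 1.86131827e-03] [0.06822976 0.46845008 6.87123062] [0.05234389 0.03640596 0.0727695 ] 0.03444708281150712
```

View pics/s8.png

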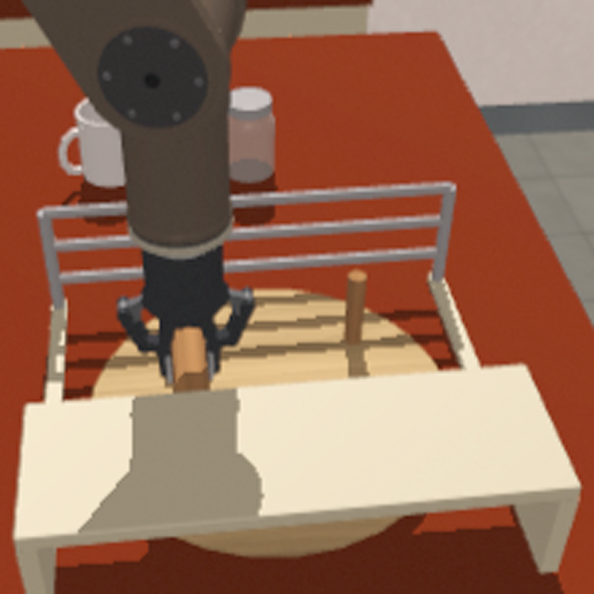

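The pin is gripped: width reads 34.4 mm, with the same 1.6 mm offset that it showed on the peg. Now I'll work out the tilt and draw path, with clearances.

```bash
cat > path.py <<'E'
from h import *
ex=np.array([-.0172,.99985,0]);g=30.;off=4.8
def tcp(xc,zc,th):
    d=np.array([np.cos(th),np.sin(th)]);n=np.array([np.sin(th),-np.cos(th)])
    return np.array([xc,zc])+g*d+off*n
def boxd(p,b): # pt to box
    dx=max(b[0]-p[0],0,p[0]-b[1]);dz=max(b[2]-p[1],0,p[1]-b[3]);return np.hypot(dx,dz)
shelf=(-220,-70,98,114);rail=(184,196,60,145);disc=(-185,185,0,20);cr1=(-67,-53,20,42);cr2=(53,67,20,42)
def clr(xc,zc,th):
    d=np.array([np.cos(th),np.sin(th)]);u=np.array([-np.sin(th),np.cos(th)]);c=np.array([xc,zc])
    pts=[]
    for s in np.linspace(-155,155,125):
        r=18 if abs(s)<=100 else 11
        pts+= [c+s*d+r*u,c+s*d-r*u]
    G=c+g*d
    body=[G+a*d+h*u for a in np.linspace(-43,43,30) for h in(54,75,100,150)]
    tip=[G+a*d-h*u for a in(-12,0,12) for h in(14,24)]
    o=[min(boxd(p,b) for p in pts) for b in(shelf,rail,disc)]
    return np.round(o+[min(boxd(p,b) for p in body for b in(shelf,rail)),min(boxd(p,b) for p in tip for b in(rail,disc))],1)
K=[(0,52,0),(0,66,0)]
n=9
T=24.
for i in range(1,n+1):
    f=i/n;th=np.radians(T*f);xc=14*f
    zf=98-30/np.cos(np.radians(T))+(70+14)*np.tan(np.radians(T))
    K.append((xc,66+(zf-66)*f,th))
for i in range(1,7):
    L=18.5*i; th=np.radians(T);K.append((14+L*np.cos(th),zf+L*np.sin(th),th))
t0=tcp(*K[0])
for k in K:
    d=tcp(*k)-t0;w=d[0]*ex+np.array([0,0,d[1]])
    print(np.round(k,2),"d",w.round(1),"th",round(k[2],3),"clr shelf,rail,disc,body,tip",clr(*k))
E
python3 path.py
```

```text
[ 0 52  0] d [0. 0. 0.] th 0 clr shelf,rail,disc,body,tip [28. 29. 14. 57.  8.]
[ 0 66  0] d [ 0.  0. 14.] th 0 clr shelf,rail,disc,body,tip [14.  29.  28.  57.3 22. ]
[1.560e+00 7.006e+01 5.000e-02] d [-0.   1.7 19.5] th 0.047 clr shelf,rail,disc,body,tip [13.2 27.1 27.4 56.8 26.9]
[ 3.11 74.12  0.09] d [-0.1  3.4 24.9] th 0.093 clr shelf,rail,disc,body,tip [12.6 25.5 26.9 56.6 31.9]
[ 4.67 78.19  0.14] d [-0.1  5.  30.4] th 0.14 clr shelf,rail,disc,body,tip [12.1 24.3 25.7 56.5 36.9]
[ 6.22 82.25  0.19] d [-0.1  6.6 35.9] th 0.186 clr shelf,rail,disc,body,tip [11.6 23.4 22.7 56.7 42. ]
[ 7.78 86.31  0.23] d [-0.1  8.1 41.4] th 0.233 clr shelf,rail,disc,body,tip [11.3 22.9 19.9 57.  47.1]
[ 9.33 90.37  0.28] d [-0.2  9.5 46.8] th 0.279 clr shelf,rail,disc,body,tip [11.2 22.6 17.1 57.5 52.3]
[10.89 94.44  0.33] d [-0.2 10.8 52.3] th 0.326 clr shelf,rail,disc,body,tip [11.3 22.7 14.4 58.2 57.5]
[12.44 98.5   0.37] d [-0.2 12.1 57.7] th 0.372 clr shelf,rail,disc,body,tip [11.5 23.2 11.9 58.9 62.7]
[ 14.   102.56   0.42] d [-0.2 13.4 63.2] th 0.419 clr shelf,rail,disc,body,tip [12.  26.2  9.5 59.8 68. ]
[ 30.9  110.08   0.42] d [-0.5 30.3 70.7] th 0.419 clr shelf,rail,disc,body,tip [12.  19.4 17.  78.2 75.5]
[ 47.8  117.61   0.42] d [-0.8 47.2 78.2] th 0.419 clr shelf,rail,disc,body,tip [19.  19.4 24.5 96.5 83. ]
[ 64.7  125.13   0.42] d [-1.1 64.1 85.8] th 0.419 clr shelf,rail,disc,body,tip [19.  19.4 32.  95.2 71.2]
[ 81.6  132.66   0.42] d [-1.4 80.9 93.3] th 0.419 clr shelf,rail,disc,body,tip [19.  12.4 39.6 88.2 54.3]
[ 98.5  140.18   0.42] d [ -1.7  97.8 100.8] th 0.419 clr shelf,rail,disc,body,tip [24.9 12.4 47.1 84.7 37.4]
[115.4  147.71   0.42] d [ -2.  114.7 108.3] th 0.419 clr shelf,rail,disc,body,tip [39.5 12.4 54.6 84.4 20.5]
```

>>> apply_moves([
  [0,0,4,0,0,0,0],
  [0,0,9,0,0,0,0],
  [0,0,14,0,0,0,0],
  [0,0,14,0,0,0,0],
  [0,1.7,19.5,0.047,0.001,0,0],
  [-0.1,3.4,25,0.093,0.002,0,0],
  [-0.1,5,30.5,0.14,0.0025,0,0],
  [-0.1,5,30.5,0.14,0.0025,0,0],
])

```text
t: 9.62
tcp_pos: [0.5125, -0.0589, 0.0785]
tcp_rot: [0.7, 0.711, 0.051, -0.048]
contact_force: [1.5, -0.8, -2.9]
gripper_width: 0.0342
```

```bash
python3 - <<'E'
from h import *
from scipy.spatial.transform import Rotation as R
c=ctrl.capture("side");crop(c,220,80,440,300,2.7,"s9.png")
s=ctrl.get_obs();print(s["tcp_pos"],R.from_quat(s["tcp_rot"]).apply([0,0,1]),s["contact_force"],s["ft_torque"],s["gripper_width"],s["joint_positions"])
E
```

```text
[ 0.51209656 -0.05910392  0.07798016] [ 0.00219474  0.13716518 -0.99054576] [-0.25260514 -0.63620462 -2.45925068] [-0.02629953  0.032318    0.06371193] 0.03429883548491882 [-0.267249    0.54595032  2.02754358  0.23229255  0.61528957 -0.47563915]
```

View pics/s9.png

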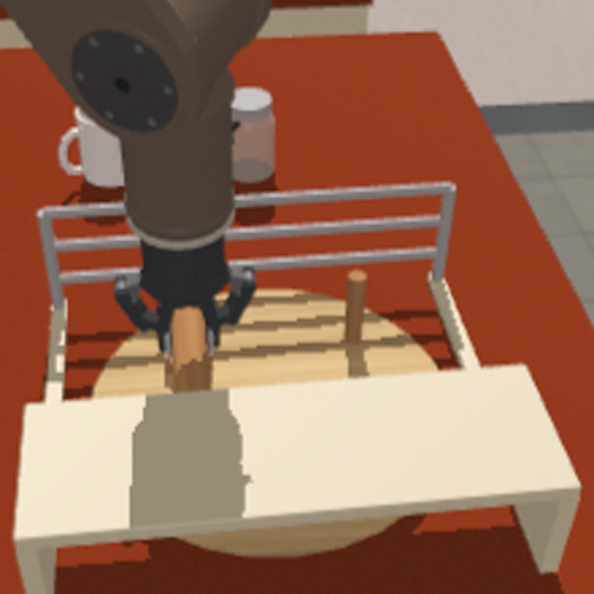

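The pin is lifted and starting to tilt, and the load is only its weight (2.5 N). Continuing.

>>> apply_moves([
  [-0.3,2.6,5,0.048,0.001,0,0],
  [-0.4,4.1,10.5,0.095,0.0016,0,0],
  [-0.4,5.5,16,0.141,0.0024,0,0],
  [-0.5,6.8,21.5,0.188,0.0032,0,0],
  [-0.5,8.1,27,0.234,0.004,0,0],
  [-0.5,9.4,32.3,0.281,0.005,0,0],
  [-0.5,9.4,32.3,0.281,0.005,0,0],
  [-0.5,9.4,32.3,0.281,0.005,0,0],
])

```text
t: 10.33
tcp_pos: [0.5112, -0.0502, 0.1096]
tcp_rot: [0.687, 0.696, 0.146, -0.146]
contact_force: [0.1, -0.3, -3.0]
gripper_width: 0.0338
```

```bash
cat > st.py <<'E'
import sys
from h import *
from scipy.spatial.transform import Rotation as R
c=ctrl.capture("side");crop(c,180,60,440,300,2.4,f"s{sys.argv[1]}.png")
t=ctrl.capture("top");crop(t,180,60,420,260,2.8,f"t{sys.argv[1]}.png")
s=ctrl.get_obs();z=R.from_quat(s["tcp_rot"]).apply([0,0,1]);print(s["t"],s["tcp_pos"],z,"th",np.arctan2(z[1],-z[2]),s["contact_force"],s["ft_torque"],s["gripper_width"],s["joint_positions"])
E
python3 st.py 10
```

```text
10.4333 [ 0.51114153 -0.04949239  0.10977178] [-0.00382169  0.40442346 -0.91456386] th 0.4163515773870752 [-0.23056808 -0.16775174 -1.44636314] [-0.3389159   0.00069679 -0.03253022] 0.033912354501308105 [-0.41945751  0.56300541  1.96624047  0.50628877  0.8609589  -0.81560518]
```

View pics/s10.png

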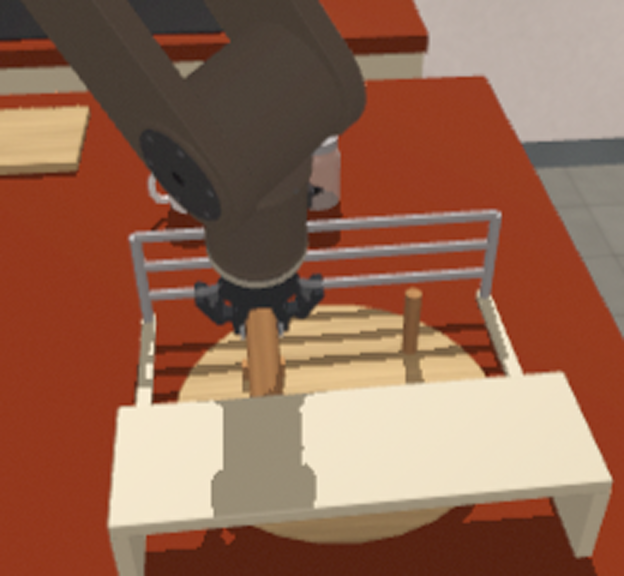

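View pics/t10.png

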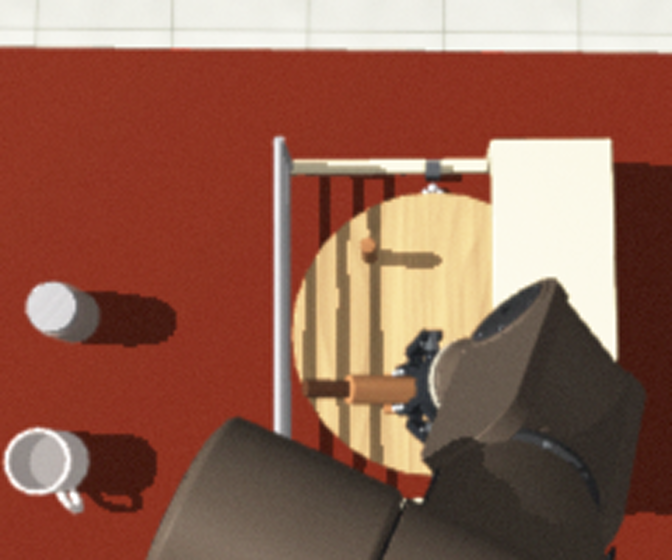

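```bash
cat > pe.py <<'E'
from h import *
from scipy.spatial.transform import Rotation as R
for i in range(4):
    t=ctrl.capture("top");s=ctrl.get_obs();print(s["contact_force"].round(2),s["ft_torque"].round(2),s["gripper_width"])
Rt=R.from_quat(s["tcp_rot"]).as_matrix();z=Rt[:,2];ax=Rt[:,0]*np.sign(Rt[1,0])
G=s["tcp_pos"]-.0048*z
for n,d in(("a",.125),("b",-.185)):
    p=G+d*ax;print(n,p.round(4),"top crop",((np.array(proj(t,p))-[180,60])*2.8).round(1))
E
python3 pe.py
```

```text
[-0.47  1.47 -1.93] [-0.29 -0.01 -0.  ] 0.033912541172860376
[ 0.56  0.16 -1.08] [-0.27 -0.02  0.01] 0.03404177343234691
[ 0.03 -0.28 -2.72] [-0.32  0.02 -0.04] 0.03469216829876043
[-0.3  -0.64 -1.99] [-0.24 -0.01  0.02] 0.03442126028206697
a [0.5096 0.063  0.1653] top crop [305.6 387.6]
b [ 0.5142 -0.2203  0.0395] top crop [535.3 391.7]
```

End a matches the prediction to 1 px. I'll raise 3 mm and see whether the small moment changes, to rule out end b touching the disc.

>>> apply_moves([
  [0,0,1.5,0,0,0,0],
  [0,0,3,0,0,0,0],
  [0,0,3,0,0,0,0],
  [0,0,3,0,0,0,0],
  [0,0,3,0,0,0,0],
  [0,0,3,0,0,0,0],
  [0,0,3,0,0,0,0],
  [0,0,3,0,0,0,0],
])

```text
t: 11.3
tcp_pos: [0.5114, -0.0493, 0.1131]
tcp_rot: [0.686, 0.697, 0.147, -0.147]
contact_force: [-0.6, -0.1, -2.9]
gripper_width: 0.0344
```

```bash
python3 pe.py
```

```text
[ 0.17 -0.72 -2.08] [-0.27 -0.02 -0.01] 0.03396250201208668
[-0.15 -0.28 -1.3 ] [-0.21  0.04  0.02] 0.034280142882038685
[ 0.03 -1.21 -2.73] [-0.29  0.06  0.03] 0.034137041062349785
[ 0.32  0.01 -2.09] [-0.3   0.01 -0.01] 0.0341637078717331
a [0.5096 0.063  0.1683] top crop [305.4 387.4]
b [ 0.5141 -0.2203  0.0425] top crop [535.6 391.6]
```

The moment is unchanged, so nothing is touching. Now the draw along the axis.

>>> apply_moves([
  [-0.1,7.3,2.7,0,0,0,0],
  [-0.3,20.1,8.2,0,0,0,0],
  [-0.6,36.5,15.5,0,0,0,0],
  [-0.9,53,22.8,0,0,0,0],
  [-1.2,69.4,30,0,0,0,0],
  [-1.4,84,36.4,0,0,0,0],
  [-1.6,95.9,41.7,0,0,0,0],
  [-1.7,100.5,43.7,0,0,0,0],
])

```text
t: 12.17
tcp_pos: [0.5094, 0.0534, 0.1579]
tcp_rot: [0.686, 0.698, 0.147, -0.147]
contact_force: [1.0, -0.2, -2.5]
gripper_width: 0.0342
```

```bash
python3 st.py 11; python3 pe.py
```

```text
12.2667 [0.50964269 0.05219864 0.15736625] [-0.00316651  0.40558105 -0.9140536 ] th 0.4176166469931101 [-0.00744053 -0.70258981 -3.46666714] [-0.28922524  0.02704679  0.00306855] 0.03448817792328258 [-0.24054505  0.45750192  2.00291315  0.54191348  0.86677867 -0.65129878]
[ 0.53 -0.61 -2.97] [-0.28  0.06 -0.  ] 0.03410296784430183
[-0.   -0.24 -2.29] [-0.28  0.04 -0.04] 0.03438600217592252
[-0.38 -0.27 -3.17] [-0.33 -0.04 -0.02] 0.03431077195254766
[-0.55  0.74 -2.4 ] [-0.27 -0.01 -0.04] 0.03440985037251758
a [0.508  0.1629 0.2116] top crop [214.6 385.8]
b [ 0.5123 -0.1204  0.0859] top crop [458.6 390.4]
```

View pics/s11.png

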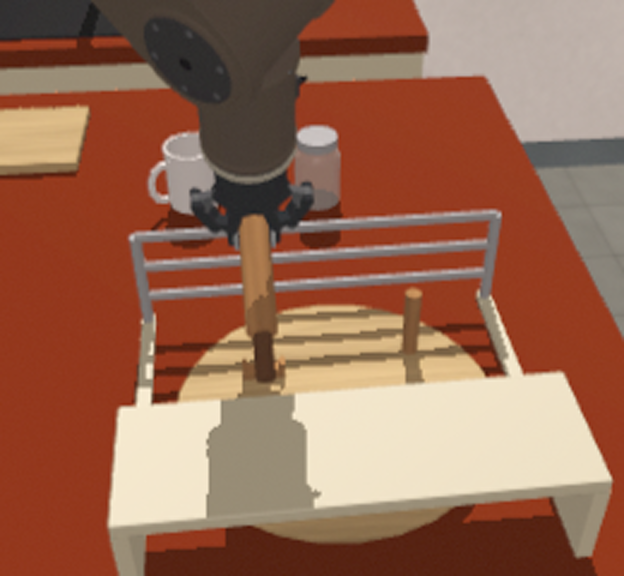

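View pics/t11.png

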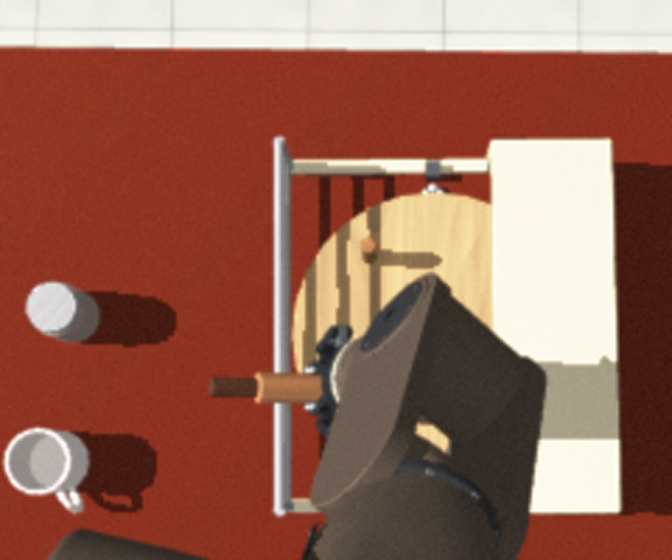

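The pin is out. End b shows at side crop (265,380), free of the shelf by about 40 mm, and end a is beyond the rail at top crop (212,387). Next, lift straight up.

>>> apply_moves([
  [0,0,8,0,0,0,0],
  [0,0,25,0,0,0,0],
  [0,0,48,0,0,0,0],
  [0,0,72,0,0,0,0],
  [0,0,96,0,0,0,0],
  [0,0,120,0,0,0,0],
  [0,0,140,0,0,0,0],
  [0,0,150,0,0,0,0],
])

```text
t: 13.13
tcp_pos: [0.5104, 0.05, 0.3092]
tcp_rot: [0.687, 0.697, 0.147, -0.145]
contact_force: [1.2, 0.1, -1.8]
gripper_width: 0.0344
```

>>> apply_moves([
  [0,0,10,0,0,0,0],
  [0,0,25,0,0,0,0],
  [0,0,35,0,0,0,0],
  [0,0,40,0,0,0,0],
  [0,0,40,0,0,0,0],
  [0,0,40,0,0,0,0],
  [0,0,40,0,0,0,0],
  [0,0,40,0,0,0,0],
])

```text
t: 13.8
tcp_pos: [0.5101, 0.0501, 0.3484]
tcp_rot: [0.687, 0.697, 0.147, -0.146]
contact_force: [0.2, -0.7, -2.7]
gripper_width: 0.034
```

```bash
python3 st.py 12; python3 pe.py; python3 - <<'E'
from h import *
c=ctrl.capture("side");cv2.imwrite("pics/full12.png",c["image"][:,:,::-1])
t=ctrl.capture("top");cv2.imwrite("pics/fullt12.png",t["image"][:,:,::-1])
P=[.68965,-.0065,.11];print(proj(c,P),proj(t,P))
from scipy.spatial.transform import Rotation as R
s=ctrl.get_obs();Rt=R.from_quat(s["tcp_rot"]).as_matrix();ax=Rt[:,0]*np.sign(Rt[1,0]);G=s["tcp_pos"]-.0048*Rt[:,2]
for d in(.125,-.185):print(proj(c,G+d*ax),proj(t,G+d*ax))
print(s["joint_velocities"].round(3))
E
```

```text
13.9 [0.51019632 0.05004269 0.34862039] [-0.00145779  0.40513491 -0.91425575] th 0.41712685533339167 [ 0.37882643 -0.24545176 -2.22238541] [-0.27826889 -0.00038711  0.04323503] 0.0340051667119206 [-0.24430819  0.22219451  1.79508374  0.42510493  1.26074711 -0.41777853]
[-0.79 -0.18 -2.2 ] [-0.33  0.01  0.03] 0.0345446418534464
[-0.48  1.09 -1.94] [-0.27  0.01  0.03] 0.03430795646249657
[ 0.29  1.32 -2.77] [-0.26  0.03 -0.01] 0.034341693060578236
[-1.07 -0.13 -1.6 ] [-0.31  0.01  0.03] 0.03388697426098913
a [0.5086 0.1623 0.4041] top crop [186.8 373.4]
b [ 0.513  -0.1211  0.2785] top crop [467.5 379.7]
(np.float64(351.8822362523449), np.float64(182.08611363996533)) (np.float64(311.2802573633836), np.float64(147.34413839566525))
(np.float64(278.98354220379315), np.float64(56.88466529746847)) (np.float64(246.7264625367729), np.float64(193.33364871037588))
(np.float64(287.1765687770818), np.float64(158.8974257154883)) (np.float64(346.9920570165493), np.float64(195.5885116095641))
[ 0.001 -0.002 -0.     0.001  0.002 -0.003]
```

View pics/full12.png

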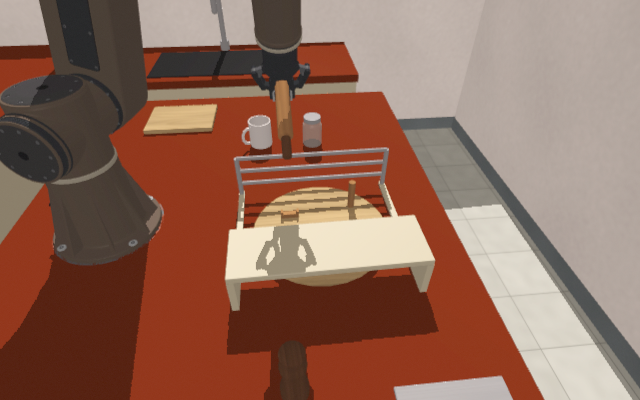

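View pics/fullt12.png

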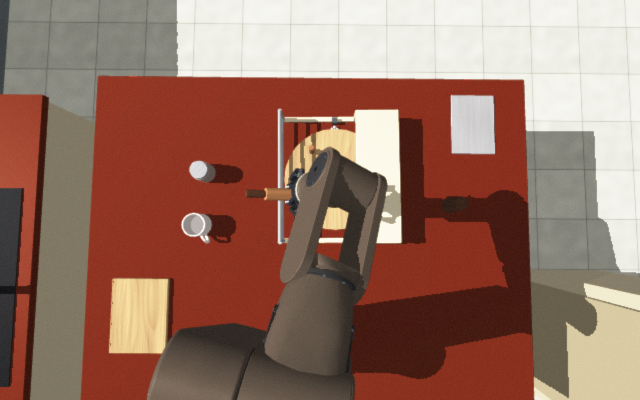

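The pin is held up. End b is seen at side (287,157) against a predicted (287,159), and end a at top (247,194). The peg is at (352,182) and (311,148), which is the click position. The mug, jar and mill are unmoved, so I'm handing it in.

```bash
python3 -c "
from bench import ctrl
print(ctrl.close_job())"
```

```text
the job is handed in; nothing more can be done
None
```

The job is done and handed in at about 14 s of the 54 s allowed. I gripped the peg and turned the lazy Susan into its click. Then I gripped the pin 30 mm forward of its middle, tilted it 24°, drew it out along its own axis over the rail, and lifted it straight up.

Last checks before handing in:
- **Pin:** it was held still at a gripper reading of 34 mm. End a was at about z 0.40 m and end b at about 0.28 m, against 0.185 m needed. Those heights come from the gripper pose, and the camera views of the ends agreed to about 2 px.
- **Lazy Susan:** the peg was within about 1 px of its click position in both views.
- **Mug, jar and pepper mill:** they looked unmoved in the pictures.
- **Forces:** readings during the draw showed little more than the pin's weight, about 2–3 N, so I saw no contact with the shelf or rail. The highest reading at any point was about 27 N, while closing on the peg.
- **One doubt, checked:** a moment of about 0.3 N m appeared once the pin was tilted. It did not change when I raised the pin 3 mm, nor at the end in free air, so it was not end b touching the disc.

No check failed.

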